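# Hand a bouncing ball from the counter dispenser to a customer

### The job

A customer in the corner shop has bought a bouncing ball: push the ball that lies in the white curved track along the track, without lifting it on the way, until it rests in the gap at the open end. Then lift it out of the gap and put it in the low square tray. The ball in the round dish is stock and is not the one wanted.

Things in the scene. Friction and masses are not known exactly. Their poses are not given: they have to be found in the camera images.
- ball_center (a point): Centre of the dark rubber ball, 46 mm in diameter, about 60 g, that lies in the curved track's straight lead-in. It rolls when pushed at up to 0.1 m/s and stops by itself within a few cm. Its centre is 37 mm above the table on the track floor, about 34 mm in the exit seat. Its orientation means nothing.
- rail: Ball track, fixed. Origin on the table below the bend's centre; z up. Centre line (mm): lead-in along +x from (-144,100), closed there, to (0,100); quarter circle about the origin to (100,0); then along -y. Channel 56 wide, open above for closed fingers to push; floor 14, tops of the slick walls 40 above the table. Walls and board end at y=-30: exit gap beyond. Ball starts at x -60 to -20, y 100.
- rail_seat (a point): Seat in the exit gap, at (100,-58) mm in the track's frame, 14 mm above the table, axes as the track's: a slot 22 mm wide, 32 mm long in a tongue 34 mm wide. The ball drops 3 mm into it and stays, with 5 mm play along y. Both sides (x) are open down to the table for fingers closing along x. A stop, 40 mm above the table, has its face 29 mm past the seat (-y).
- tray: Low square tray, fixed, open above: 140 x 140 mm outside, 28 mm high, walls and floor 5 mm thick. Origin at the centre of its underside, on the table; z up, x and y along its sides. A ball resting in it has its centre 28 mm above the table. Not the round dish, which stands in another place.
Things that resemble listed ones, but are neither listed nor needed, are in the scene too. What is shaped like the part that bears ball_center but red or yellow is not meant.

How it is judged:
By the outcome, as a careful person would: the job done as asked, in the order asked, and still so for the second after the job is handed in, with the robot touching nothing.
It also fails if it takes over 56 s, if anything falls off the work surface, if the arm or the gripper's body presses on something with over 40 N, if the wrist force passes 120 N, or if a joint passes its speed limit or range.

### The arm

A 6-joint arm with a two-finger parallel gripper is mounted at the origin on the work surface. World frame = base frame: x ahead of the robot, y to its left, z up, the work surface at z = 0. Lengths are in mm, angles in rad, forces in N, time in s.
With the tool pointing down it reaches from about 250 to 775 mm from the base axis. Payload 8.9 kg.
Tool frame: the origin (TCP) lies midway between the tips of the shut fingers; the grasp point (between the pads) lies 19 mm behind it; z points along the fingers, y is the direction in which the jaws open and shut (so a half turn about z gives the same grasp; the last joint's range is limited). The gripper opens to 85 mm and grips with 20 to 120 N. Pads are 22 mm wide; open, the fingers measure 114 mm over their backs; the gripper's body (76 mm by 85 mm) begins 54 mm behind the grasp point. The pads swing forward as they close: fully open they stand 13 mm farther back than shut.
Start: joints at [-1.417, 0.291, -0.153, 1.127, 0, 1.431], TCP at [151.535, -502.654, 231.305] pointing down, gripper open.
Joint ranges: [-2.52, 2.52], [-0.91, 1.74], [-1.3, 1.37], [-1.96, 2.02], [-1.52, 1.47], [-3.14, 3.14]. Speed limits (rad/s): [2.22, 2.22, 2.79, 3.14, 3.14, 3.14].

### API

Orientations are given as [roll, pitch, yaw] about the fixed x, y, z axes, in that order (R = Rz(yaw) Ry(pitch) Rx(roll)).
In Python, from bench import manip gives the robot as it stands.
- The arm moves only by the shell command python3 -m creep 'ROWS' [OPENING] [FORCE]. ROWS is JSON, a list of rows, each an object with "xyz": the shift along the tool's x, y, z each as a share of 0.1 m, from -1 to 1, a list of three; "turn": the turn about the tool's z as a share of 90 degrees, from -1 to 1. A call has 1 to 10 rows; each row is the pose to reach, as a shift and turn from the pose commanded when the call began, along the tool's axes at that moment; what a row does not reach only later rows make up. A row lasts 1/8 s, in which the tool goes at most 62.5 mm and 10.7 degrees, less where a joint would pass 70% of its speed; a pose out of reach is approached as far as the arm can. A call with a number of a shift or a turn outside -1 to 1 is refused whole. A call with a gripper value outside its range is refused whole. OPENING is the gripper command: -1 is fully open, 1 is shut, values between are in proportion, set as the call begins (- or left out, the last holds). The fingers move at their own pace and stop on an object; FORCE is the grip in N (left out, the last holds). Time passes only in rows, so rows that repeat a pose let the fingers close. It gives the time, the measured TCP pose, the force and the opening at its end, in the units of the state.
- manip.observe(): the state, without advancing time (a new reading comes with each control period).
- manip.snapshot(name): name is "scene" or "top" or "wrist"; returns the picture (420x560x3 uint8, red, green, blue); there is no depth.
- manip.get_calibration(name): a dict with "K" (3x3 intrinsics, pixels), "D" ([k1, k2, p1, p2, k3] as OpenCV has them; the pictures are not rectified), "eye" and "orientation" of the camera in the world; the wrist camera has in their place "mount" (4x4, takes a point from camera to tool coordinates, whose origin is the TCP and whose axes are the flange's). Camera axes: x right, y down, z forward; pixel columns grow to the right and rows downward; lengths in mm; the calibration is good to about 2 mm. A picture is of the moment at which its call begins: read the wrist's pose just before it. get_calibration takes no time and is no camera call.
- manip.close_job(): hands the job in, once; it reports no verdict.
The state is a dict: "time": time; "joint_pos": joint angles; "qd": joint speeds; "tau": joint torques, N m; "position": TCP position; "eef_rot": TCP orientation; "ft_force": force on the tool from outside, world axes, zero at the start; "wrist_torque": the same for the moment, N m; "gripper_width": finger opening in mm.
Only numpy, scipy, OpenCV 4.12 (cv2) and the standard library are available. Lean on these libraries where they do the work, as an engineer would, in place of code of your own. Each camera call takes 0.05 s, during which the arm holds its last target.

## Working session

There is one attempt and no reset: what is moved stays moved. The work goes in short steps, Python scripts to look and compute and a shell command to move; the robot and the scene stay as the last step left them, time stands still between calls to the robot, and variables do not carry over. Pictures are saved under pics/ and viewed, and the job is handed in when it is done.

```bash
ls; mkdir -p pics; python3 - <<'E'
from bench import manip
import cv2
for n in ("scene","top","wrist"):
    im=manip.snapshot(n); cv2.imwrite(f"pics/{n}0.png",im[:,:,::-1])
    c=manip.get_calibration(n); print(n,c)
print(manip.observe())
E
```

```text
pics
scene {'K': array([[433.83078856,   0.        , 285.01942984],
       [  0.        , 433.83078856, 204.25828882],
       [  0.        ,   0.        ,   1.        ]]), 'D': array([-0.06829543,  0.        ,  0.        ,  0.        ,  0.        ]), 'eye': array([ 770.89491693, -482.86276312,  853.73133872]), 'orientation': array([-2.51270976, -0.01309006,  0.54665017])}
top {'K': array([[491.74335154,   0.        , 281.93744678],
       [  0.        , 491.74335154, 201.80563792],
       [  0.        ,   0.        ,   1.        ]]), 'D': array([0.00474311, 0.        , 0.        , 0.        , 0.        ]), 'eye': array([ 336.23148505,    4.83664996, 1158.07625876]), 'orientation': array([-3.02174818, -0.01314786, -1.58833016])}
wrist {'K': array([[320.81633619,   0.        , 280.38331358],
       [  0.        , 320.81633619, 211.69145373],
       [  0.        ,   0.        ,   1.        ]]), 'D': array([0.00836466, 0.        , 0.        , 0.        , 0.        ]), 'mount': array([[ 8.71581755e-04, -9.55713074e-01, -2.94298760e-01,
         7.37088785e+01],
       [ 9.99999471e-01,  6
[... 221 characters left out ...]
e+00]])}
{'time': 0.15, 'joint_pos': array([-1.41730056e+00,  2.91179437e-01, -1.53938490e-01,  1.12670175e+00,
       -1.57410845e-05,  1.43147239e+00]), 'qd': array([ 8.39650259e-06, -1.80081469e-03,  1.94856589e-03, -7.74372593e-04,
       -7.46832672e-05,  6.10567377e-04]), 'tau': array([ 1.56392540e-03, -5.37370026e+01,  3.31520391e+01,  1.14263038e-02,
       -2.64962491e-04,  2.10019159e-06]), 'position': array([ 151.4785203 , -502.32692331,  230.85478913]), 'eef_rot': array([-3.14057703e+00, -1.26527729e-04,  2.92819642e-01]), 'ft_force': array([-0.36657471, -0.04636566,  0.53332094]), 'wrist_torque': array([ 0.01395628, -0.048102  ,  0.01933611]), 'gripper_width': 85.29112453820188}
```

View pics/top0.png

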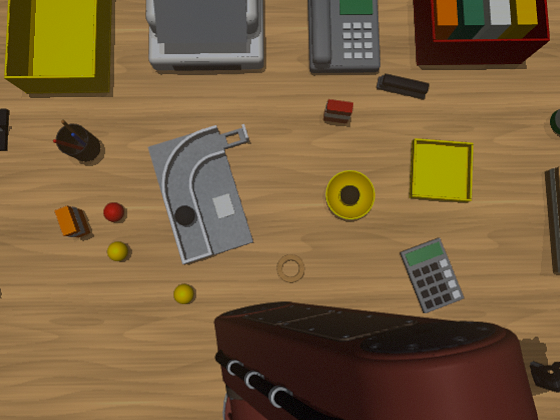

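View pics/scene0.png

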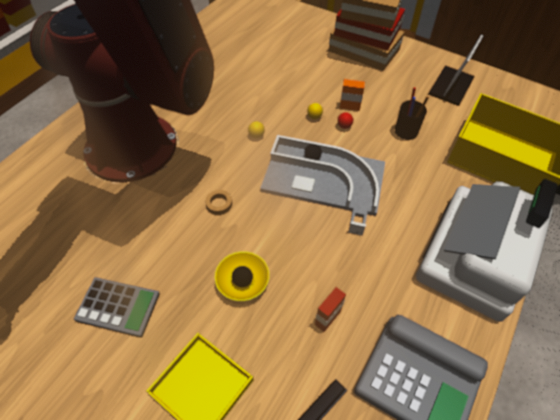

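View pics/wrist0.png

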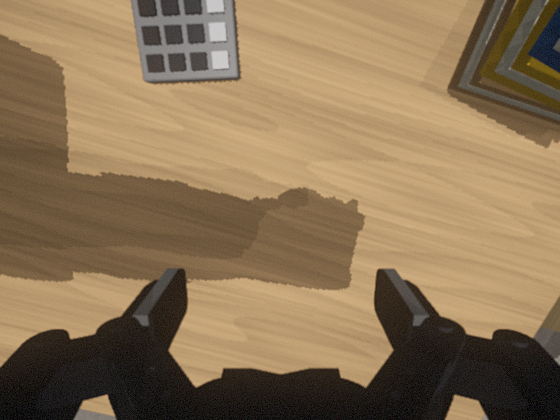

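The top view shows the track with its ball at about (185,215), the closed end near (185,262) and the exit tongue at (235,137). The tray is at (442,170) and the dish, with the stock ball, is at (350,195). I'll zoom in on the track and write the ray helpers.

```bash
cat > h.py <<'E'
import numpy as np, cv2
from scipy.spatial.transform import Rotation as Ro
from bench import manip
def cam(name, st=None):
    c=manip.get_calibration(name)
    if name=="wrist":
        R=Ro.from_euler('xyz',st['eef_rot']).as_matrix(); M=np.array(c['mount'])
        return c['K'],c['D'],R@M[:3,:3],R@M[:3,3]+st['position']
    return c['K'],c['D'],Ro.from_euler('xyz',c['orientation']).as_matrix(),c['eye']
def ray(C,px,z):
    K,D,R,e=C
    p=cv2.undistortPoints(np.array(px,float).reshape(-1,1,2),K,D).reshape(-1,2)
    d=np.c_[p,np.ones(len(p))]@R.T
    return e+d*((z-e[2])/d[:,2])[:,None]
def proj(C,P):
    K,D,R,e=C
    P=np.array(P,float).reshape(-1,3)
    return cv2.projectPoints((P-e)@R,np.zeros(3),np.zeros(3),K,D)[0].reshape(-1,2)
E
python3 - <<'E'
import cv2
im=cv2.imread('pics/top0.png')
cv2.imwrite('pics/topz.png',cv2.resize(im[115:275,140:260],None,fx=5,fy=5,interpolation=cv2.INTER_CUBIC)[:, :][:800,:600][::1,::1] if 0 else cv2.resize(im[115:270,140:260],None,fx=3.8,fy=3.8,interpolation=cv2.INTER_CUBIC))
im=cv2.imread('pics/scene0.png')
cv2.imwrite('pics/scenez.png',cv2.resize(im[125:245,250:400],None,fx=5,fy=5,interpolation=cv2.INTER_CUBIC))
E
```

```text
(no output)
```

View pics/topz.png

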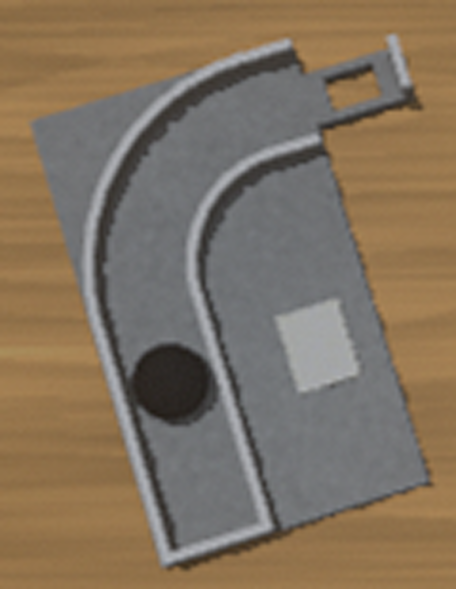

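View pics/scenez.png

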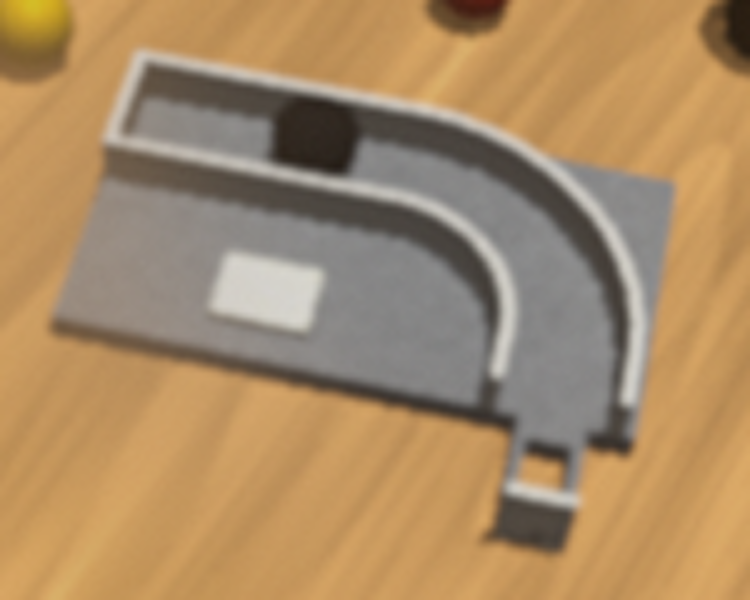

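```bash
cat > fit.py <<'E'
from h import *
from scipy.optimize import least_squares
loc=np.array([[128,-30],[72,-30],[-144,128],[-144,72]],float)
tz=np.array([[297,50],[320,130],[175,547],[260,519]])
sz=np.array([[621,403],[507,377],[147,65],[127,133]])
T=cam('top');S=cam('scene')
pt=(tz+.5)/3.8-.5+[140,115]; ps=(sz+.5)/5-.5+[250,125]
wt=ray(T,pt,40)[:,:2]; ws=ray(S,ps,40)[:,:2]
print(wt.round(1));print(ws.round(1))
def fit(W):
    f=lambda p:(Ro.from_euler('z',p[2]).apply(np.c_[loc,0*loc[:,0]])[:,:2]+p[:2]-W).ravel()
    r=least_squares(f,[400,200,0],x_scale=[10,10,.1]);return r.x,r.fun.reshape(-1,2).round(1)
for W in (wt,ws,(wt+ws)/2): print(*fit(W))
p,_=fit((wt+ws)/2)
def L(x,y,z): return np.r_[Ro.from_euler('z',p[2]).apply([x,y,0])[:2]+p[:2],z]
seat=L(100,-58,14);print('seat',seat)
print('seat px topz',(proj(T,seat)-[140,115]+.5)*3.8)
for n,C,(x0,y0,x1,y1) in (('top',T,(165,195,205,235)),('scene',S,(300,140,326,165))):
    im=cv2.imread(f'pics/{n}0.png')[y0:y1,x0:x1]; m=(im.max(2)<60).astype(np.uint8)
    k,l,s,c=cv2.connectedComponentsWithStats(m); i=1+np.argmax(s[1:,4]); print(n,s[i],c[i]+[x0,y0]); b=ray(C,c[i]+[x0,y0],37)[0]; print('ball',b, Ro.from_euler('z',-p[2]).apply(np.r_[b[:2]-p[:2],0]))
# tray : yellow mask top
im=cv2.imread('pics/top0.png'); h=cv2.cvtColor(im,cv2.COLOR_BGR2HSV)
m=cv2.inRange(h,(22,120,60),(36,255,255)); m[:, :395]=0;m[:120]=0;m[210:]=0;m[:,490:]=0
cn=max(cv2.findContours(m,0,2)[0],key=cv2.contourArea); r=cv2.minAreaRect(cn);b=cv2.boxPoints(r);print(r)
w=ray(T,b,28);print(w.round(1),np.linalg.norm(w-np.roll(w,1,0),axis=1),w.mean(0))
E
python3 fit.py
```

```text
[[646.5 134.1]
 [596.3 120.2]
 [345.3 206.8]
 [360.9 156.6]]
[[649.4 135.3]
 [597.3 120.7]
 [346.8 204.2]
 [363.7 157.7]]
[5.18307318e+02 1.27132512e+02 2.88704372e-01] [[ 3.   0.7]
 [-0.4 -1.3]
 [-1.4  2. ]
 [-1.1 -1.4]]
[5.20537322e+02 1.27378664e+02 2.94911291e-01] [[ 2.3  0.6]
 [ 0.8 -1. ]
 [-1.3  3.8]
 [-1.9 -3.3]]
[5.19422375e+02 1.27255349e+02 2.91804367e-01] [[ 2.7  0.7]
 [ 0.2 -1.2]
 [-1.4  2.9]
 [-1.5 -2.4]]
seat [631.88049603 100.475299    14.        ]
seat px topz [[356.16382713  83.76273292]]
top [  8  11  23  26 343] [184.18950437 215.88921283]
ball [442.15593947 211.36571257  37.        ] [-49.80316679 102.78278017   0.        ]
scene [  5   5  17  14 193] [312.81865285 151.40932642]
ball [444.64377678 210.82995801  37.        ] [-47.57462573 101.55397093   0.        ]
((441.3528747558594, 169.91175842285156), (63.734798431396484, 60.360145568847656), 4.398705005645752)
[[ 477.3 -303.9   28. ]
 [ 620.2 -321.7   28. ]
 [ 606.3 -471.5   28. ]
 [ 463.5 -451.4   28. ]] [148.20405096 144.01055156 150.4342858  144.11459073] [ 541.84660493 -387.1287741    28.        ]
```

The estimates agree to 2–3 mm: rail origin ≈ (519,127) with yaw 0.292, the ball at local x ≈ −49, and tray centre ≈ (542,−387). The tool's yaw already matches the rail's. I'll turn it −90° about the tool z so the jaws lie along rail x, and shut the fingers on the way.

```bash
python3 -m creep '[{"xyz":[0.35,-0.5,0],"turn":-0.11},{"xyz":[0.7,-1,0],"turn":-0.22},{"xyz":[0.7,-1,0],"turn":-0.34},{"xyz":[0.7,-1,0],"turn":-0.45},{"xyz":[0.7,-1,0],"turn":-0.56},{"xyz":[0.7,-1,0],"turn":-0.68},{"xyz":[0.7,-1,0],"turn":-0.79},{"xyz":[0.7,-1,0],"turn":-0.9},{"xyz":[0.7,-1,0],"turn":-1},{"xyz":[0.7,-1,0],"turn":-1}]' 1 40
```

```text
time: 1.4
position: [189.6, -386.6, 231.2]
eef_rot: [-3.142, -0.0, 1.863]
ft_force: [0.1, -0.1, -0.1]
gripper_width: -0.1
```

```bash
for i in 1; do python3 -m creep '[{"xyz":[0.5,0.35,0],"turn":0},{"xyz":[1,0.7,0],"turn":0},{"xyz":[1,0.7,0],"turn":0}]'; python3 -m creep '[{"xyz":[0.5,0.35,0],"turn":0},{"xyz":[1,0.7,0],"turn":0},{"xyz":[1,0.7,0],"turn":0}]'; python3 -m creep '[{"xyz":[0.5,0.35,0],"turn":0},{"xyz":[1,0.7,0],"turn":0},{"xyz":[1,0.7,0],"turn":0}]'; done
```

```text
time: 1.78
position: [228.3, -267.4, 231.3]
eef_rot: [3.141, -0.001, 1.863]
ft_force: [-0.0, 0.3, -0.8]
gripper_width: -0.1
time: 2.15
position: [266.8, -151.9, 231.4]
eef_rot: [3.141, -0.0, 1.867]
ft_force: [-0.2, -0.9, -0.1]
gripper_width: -0.0
time: 2.52
position: [305.1, -36.7, 231.4]
eef_rot: [3.141, 0.0, 1.868]
ft_force: [0.5, 0.1, 0.6]
gripper_width: -0.4
```

```bash
python3 -m creep '[{"xyz":[0.5,0.35,0],"turn":0},{"xyz":[1,0.7,0],"turn":0},{"xyz":[1,0.7,0],"turn":0},{"xyz":[1,0.7,0],"turn":0}]'; python3 - <<'E'
from h import *
st=manip.observe(); im=manip.snapshot('wrist'); cv2.imwrite('pics/w1.png',im[:,:,::-1]); np.save('w1.npy',np.r_[st['position'],st['eef_rot']]); print(st['position'],st['eef_rot'],st['joint_pos'])
E
```

```text
time: 3.02
position: [342.7, 75.8, 231.1]
eef_rot: [-3.141, 0.001, 1.862]
ft_force: [0.5, 0.3, 0.2]
gripper_width: 0.0
[342.69421516  75.84162894 231.10945701] [-3.14086753e+00  5.58155431e-04  1.86188030e+00] [ 9.27199571e-03 -4.55996103e-02 -5.46540186e-01  1.07039705e+00
 -7.37792805e-04  1.28898475e+00]
```

View pics/w1.png

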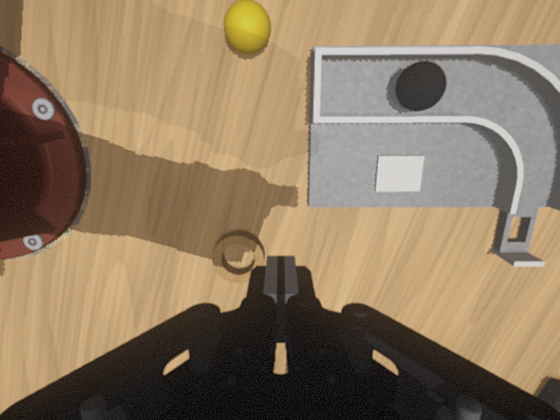

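The wrist view shows the ball at (421,86), the closed end of the track at (318,85), and the seat slot at (518,229). I'll zoom in for a second measurement.

```bash
python3 - <<'E'
import cv2
im=cv2.imread('pics/w1.png')
cv2.imwrite('pics/w1a.png',cv2.resize(im[195:275,460:560],None,fx=6,fy=6,interpolation=cv2.INTER_CUBIC))
cv2.imwrite('pics/w1b.png',cv2.resize(im[35:135,300:460],None,fx=5,fy=5,interpolation=cv2.INTER_CUBIC))
E
```

```text
(no output)
```

View pics/w1a.png

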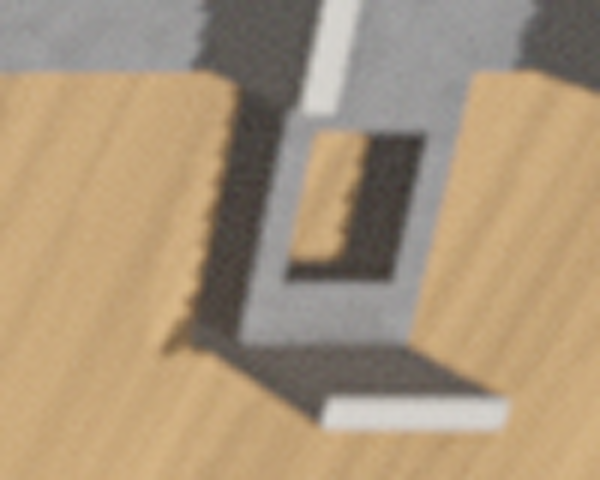

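View pics/w1b.png

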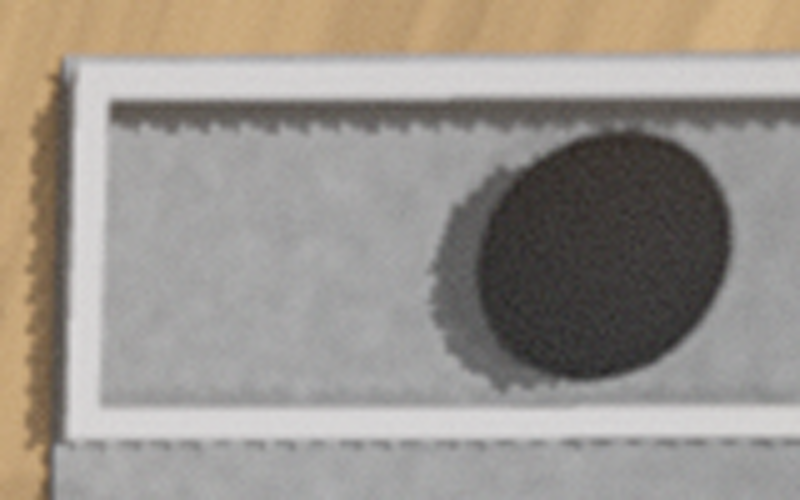

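```bash
cat > fit2.py <<'E'
from h import *
from scipy.optimize import least_squares
a=np.load('w1.npy'); W=cam('wrist',dict(position=a[:3],eef_rot=a[3:]))
A=(np.array([[318,130],[425,133],[392,281],[286,281],[338,115]])+.5)/6-.5+[460,195]
B=(np.array([[110,101],[101,404]])+.5)/5-.5+[300,35]
P=np.vstack([ray(W,A[:4],14),ray(W,A[4:],40),ray(W,B,40)])[:,:2]
loc=np.array([[89,-42],[111,-42],[111,-74],[89,-74],[72,-30],[-144,128],[-144,72]],float)
f=lambda p:(Ro.from_euler('z',p[2]).apply(np.c_[loc,0*loc[:,0]])[:,:2]+p[:2]-P).ravel()
r=least_squares(f,[519,127,.29],x_scale=[10,10,.1]);p=r.x;print(p,r.fun.reshape(-1,2).round(1).tolist())
b=ray(W,(np.array([[605,255]])+.5)/5-.5+[300,35],37)[0];print('ball',b,Ro.from_euler('z',-p[2]).apply(np.r_[b[:2]-p[:2],0]))
def L(x,y): return Ro.from_euler('z',p[2]).apply([x,y,0])[:2]+p[:2]
print('seat',L(100,-58),'slot mean',P[:4].mean(0),'entry',L(-105,100))
Ri=Ro.from_euler('z',p[2]).as_matrix()[:2,:2]
print('tcp local',Ri.T@(a[:2]-p[:2]))
E
python3 fit2.py
```

```text
[5.17083154e+02 1.27576878e+02 2.93975501e-01] [[-0.2, -0.2], [0.7, 0.7], [0.4, -0.2], [-0.5, -0.5], [-0.6, 0.3], [-0.0, 0.6], [0.1, -0.7]]
ball [443.93167412 210.1085832   37.        ] [-46.09890357 100.18738685   0.        ]
seat [629.59915303 101.04105248] slot mean [629.46334408 101.09601854] entry [387.61176111 192.86208577]
tcp local [-181.89834464    1.01506254]
```

Rail fit with sub-mm residuals: origin (517.1,127.6), yaw 0.294, ball at local (−46,100). The TCP is at local (−182,1). Next I move over the lead-in behind the ball and go down.

```bash
python3 -m creep '[{"xyz":[0.4,0.3,0.2],"turn":0},{"xyz":[0.8,0.6,0.5],"turn":0},{"xyz":[0.99,0.77,0.9],"turn":0},{"xyz":[0.99,0.77,1],"turn":0},{"xyz":[0.99,0.77,1],"turn":0},{"xyz":[0.99,0.77,1],"turn":0}]'
```

```text
time: 3.82
position: [388.3, 192.9, 132.4]
eef_rot: [3.14, 0.0, 1.861]
ft_force: [-0.2, 0.1, -0.5]
gripper_width: -0.1
```

```bash
cat > loc.py <<'E'
from h import *
p=np.array([517.08,127.58,.29398])
Ri=Ro.from_euler('z',p[2]).as_matrix()[:2,:2]
def tl(st): return Ri.T@(st['position'][:2]-p[:2])
def look(n):
    st=manip.observe(); im=manip.snapshot('wrist'); cv2.imwrite(f'pics/{n}.png',im[:,:,::-1]); np.save(n+'.npy',np.r_[st['position'],st['eef_rot']])
    print(st['time'],'local',tl(st).round(1),'z',st['position'][2].round(1),'yaw',st['eef_rot'][2].round(4),'F',st['ft_force'].round(1),'w',st['gripper_width'])
E
python3 -c "
from loc import *
look('w2')"
```

```text
3.825 local [-104.3   99.8] z 132.4 yaw 1.861 F [-0.2  0.1 -0.5] w -0.10082247934531877
```

View pics/w2.png

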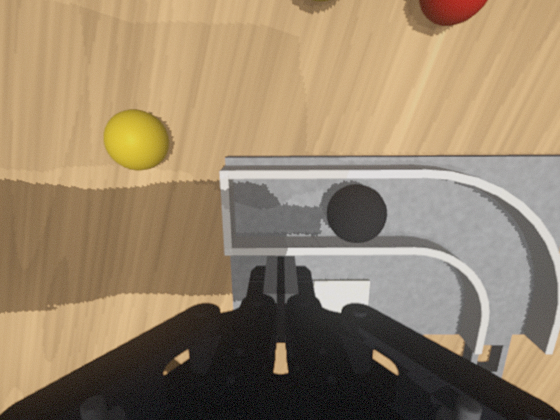

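The fingers are above the lead-in, behind the ball at (357,213). Going down.

```bash
python3 -m creep '[{"xyz":[0,0,0.4],"turn":0},{"xyz":[0,0,0.7],"turn":0},{"xyz":[0,0,1],"turn":0},{"xyz":[0,0,1],"turn":0}]'; python3 -m creep '[{"xyz":[0,0,0.06],"turn":0},{"xyz":[0,0,0.06],"turn":0}]'; python3 -c "
from loc import *
look('w3')"
```

```text
time: 4.38
position: [386.6, 193.3, 30.9]
eef_rot: [-3.139, 0.0, 1.863]
ft_force: [-0.1, -0.1, 0.8]
gripper_width: 0.2
time: 4.62
position: [388.2, 194.2, 26.1]
eef_rot: [3.14, 0.0, 1.863]
ft_force: [-0.5, 0.4, -0.6]
gripper_width: -0.2
4.625 local [-104.   101.1] z 26.1 yaw 1.8634 F [-0.5  0.4 -0.6] w -0.1683268227743633
```

View pics/w3.png

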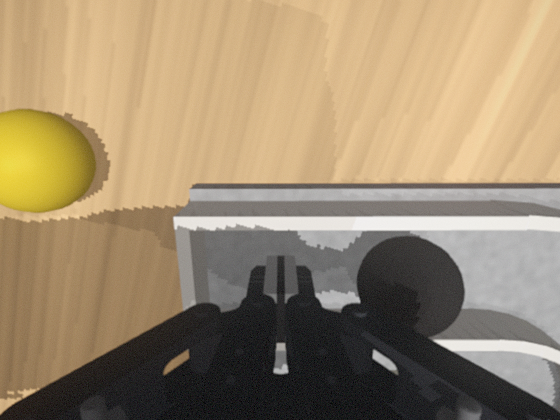

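The ball is at (411,287), just ahead of the fingers, which are inside the channel at z=26. Pushing along the lead-in at 0.064 m/s.

```bash
python3 -m creep '[{"xyz":[-0.01,0.08,0],"turn":0},{"xyz":[-0.01,0.16,0],"turn":0},{"xyz":[-0.01,0.24,0],"turn":0},{"xyz":[-0.01,0.32,0],"turn":0},{"xyz":[-0.01,0.40,0],"turn":0},{"xyz":[-0.01,0.48,0],"turn":0},{"xyz":[-0.01,0.56,0],"turn":0},{"xyz":[-0.01,0.64,0],"turn":0},{"xyz":[-0.01,0.72,0],"turn":0},{"xyz":[-0.01,0.80,0],"turn":0}]'; python3 -c "
from loc import *
look('w4')"
```

```text
time: 5.92
position: [464.9, 216.4, 25.3]
eef_rot: [-3.142, -0.0, 1.864]
ft_force: [-0.1, -0.4, -0.5]
gripper_width: 0.2
5.925 local [-24.2 100.1] z 25.3 yaw 1.8636 F [-0.1 -0.4 -0.5] w 0.18075367679786916
```

View pics/w4.png

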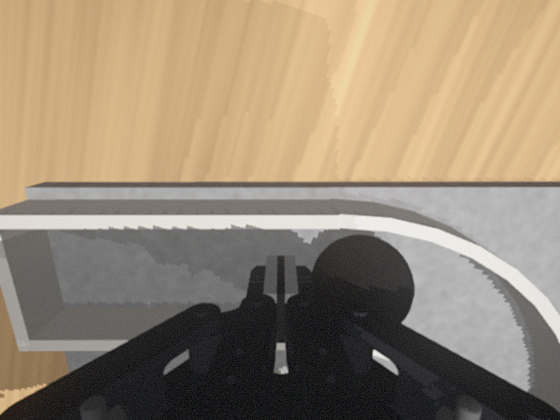

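The ball is at (363,286), in contact with the fingers at the start of the bend. Continuing around the arc.

```bash
python3 -m creep '[{"xyz":[0,0.08,0],"turn":0},{"xyz":[0,0.16,0],"turn":0},{"xyz":[0,0.24,0],"turn":0},{"xyz":[0,0.32,0],"turn":0},{"xyz":[-0.01,0.40,0],"turn":0},{"xyz":[-0.03,0.48,0],"turn":0},{"xyz":[-0.05,0.56,0],"turn":0},{"xyz":[-0.08,0.63,0],"turn":0},{"xyz":[-0.11,0.70,0],"turn":0},{"xyz":[-0.15,0.77,0],"turn":0}]'; python3 -c "
from loc import *
look('w5')"
```

```text
time: 7.22
position: [542.9, 224.0, 25.3]
eef_rot: [-3.142, -0.0, 1.864]
ft_force: [-0.5, -0.6, 0.3]
gripper_width: 0.4
7.225 local [52.6 84.8] z 25.3 yaw 1.8637 F [-0.5 -0.6  0.3] w 0.4292046198858684
```

View pics/w5.png

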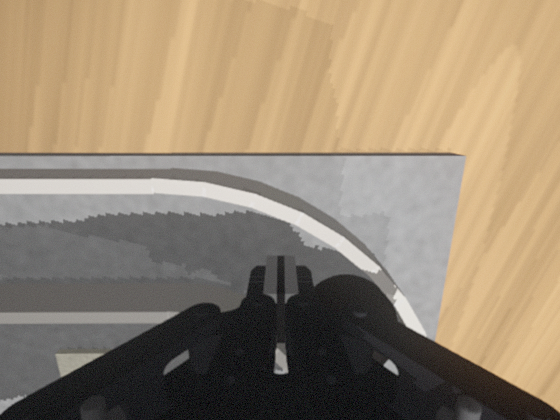

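The ball is still ahead of the fingers, visible at about (350,290). Rounding the rest of the bend.

```bash
python3 -m creep '[{"xyz":[-0.05,0.07,0],"turn":0},{"xyz":[-0.1,0.13,0],"turn":0},{"xyz":[-0.15,0.19,0],"turn":0},{"xyz":[-0.21,0.245,0],"turn":0},{"xyz":[-0.275,0.29,0],"turn":0},{"xyz":[-0.34,0.335,0],"turn":0},{"xyz":[-0.41,0.37,0],"turn":0},{"xyz":[-0.485,0.405,0],"turn":0},{"xyz":[-0.56,0.43,0],"turn":0},{"xyz":[-0.64,0.45,0],"turn":0}]'; python3 -c "
from loc import *
look('w6')
for n in ('scene','top'): cv2.imwrite(f'pics/{n}6.png',manip.snapshot(n)[:,:,::-1])
im=cv2.imread('pics/scene6.png');cv2.imwrite('pics/s6z.png',cv2.resize(im[100:260,240:420],None,fx=3.7,fy=3.7))"
```

```text
time: 8.52
position: [604.2, 175.3, 25.3]
eef_rot: [3.142, 0.0, 1.864]
ft_force: [-1.7, 0.5, 0.0]
gripper_width: -0.1
8.525 local [97.3 20.5] z 25.3 yaw 1.8636 F [-1.7  0.5  0. ] w -0.06415695494023362
```

View pics/s6z.png

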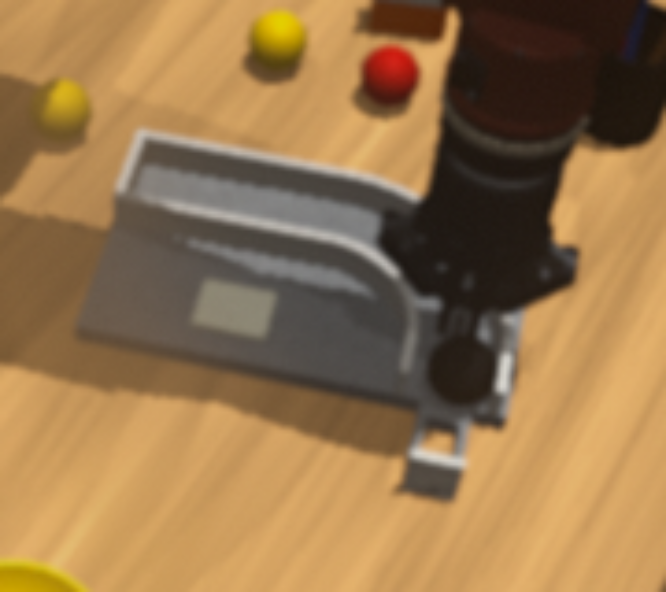

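The ball is at (463,370) in the zoom, at the mouth of the exit. Pushing slowly on towards the seat.

```bash
python3 -m creep '[{"xyz":[-0.06,0.01,0],"turn":0},{"xyz":[-0.12,0.02,0],"turn":0},{"xyz":[-0.18,0.02,0],"turn":0},{"xyz":[-0.24,0.02,0],"turn":0},{"xyz":[-0.29,0.02,0],"turn":0},{"xyz":[-0.34,0.02,0],"turn":0},{"xyz":[-0.38,0.02,0],"turn":0}]'; python3 -c "
from loc import *
def ballscene(fn,z):
    im=cv2.imread(fn)[170:250,330:400]; m=(im.max(2)<60).astype(np.uint8)
    cv2.imwrite('pics/m_'+fn[5:],m*255)
b=ray(cam('scene'),(np.array([[463,370]])+.5)/3.7-.5+[240,100],37)[0]; print('ball6',Ri.T@(b[:2]-p[:2]))
look('w7')
cv2.imwrite('pics/scene7.png',manip.snapshot('scene')[:,:,::-1])
im=cv2.imread('pics/scene7.png');cv2.imwrite('pics/s7z.png',cv2.resize(im[150:250,320:420],None,fx=5.5,fy=5.5))"
```

```text
time: 9.55
position: [616.9, 139.7, 25.3]
eef_rot: [-3.142, 0.0, 1.863]
ft_force: [-0.1, 0.2, 0.1]
gripper_width: -0.3
ball6 [106.21636438 -18.01978272]
9.55 local [ 99.1 -17.4] z 25.3 yaw 1.8635 F [-0.1  0.2  0.1] w -0.28549118277801155
```

View pics/s7z.png

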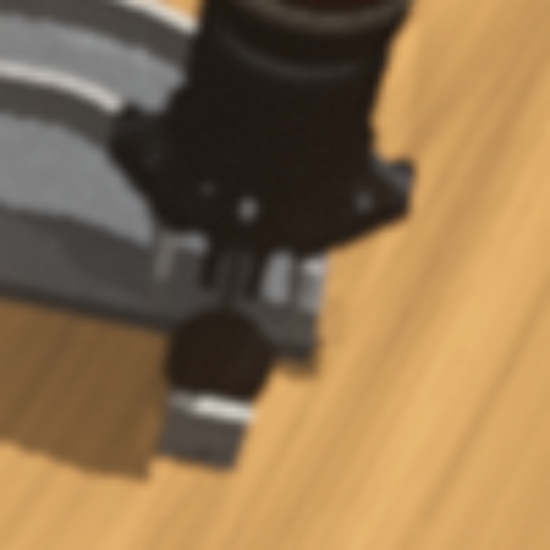

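```bash
python3 -c "
from loc import *
b=ray(cam('scene'),(np.array([[219,355]])+.5)/5.5-.5+[320,150],34)[0]; print('ball7',Ri.T@(b[:2]-p[:2]))"; python3 -m creep '[{"xyz":[-0.01,0,0],"turn":0},{"xyz":[-0.03,0,0],"turn":0},{"xyz":[-0.05,0,0],"turn":0},{"xyz":[-0.05,0,0],"turn":0}]'; python3 -m creep '[{"xyz":[0.1,0,0],"turn":0},{"xyz":[0.1,0,-0.4],"turn":0},{"xyz":[0.3,0,-1],"turn":0},{"xyz":[0.3,0,-1],"turn":0},{"xyz":[0.3,0,-1],"turn":0}]'; python3 -c "
from loc import *
look('w8')
cv2.imwrite('pics/scene8.png',manip.snapshot('scene')[:,:,::-1])
im=cv2.imread('pics/scene8.png');cv2.imwrite('pics/s8z.png',cv2.resize(im[150:250,320:420],None,fx=5.5,fy=5.5))"
```

```text
ball7 [100.37083815 -60.50097255]
time: 10.15
position: [618.3, 135.1, 25.3]
eef_rot: [3.142, 0.0, 1.863]
ft_force: [-0.2, -0.1, 0.2]
gripper_width: 0.4
time: 10.78
position: [609.3, 164.5, 125.2]
eef_rot: [3.142, -0.0, 1.864]
ft_force: [0.1, -0.3, -0.0]
gripper_width: 0.2
10.775 local [99.   8.6] z 125.2 yaw 1.8644 F [ 0.1 -0.3 -0. ] w 0.23835105936248893
```

View pics/s8z.png

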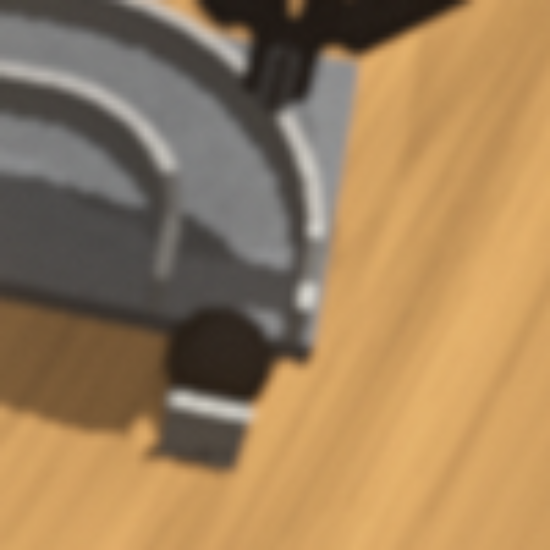

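View pics/w8.png

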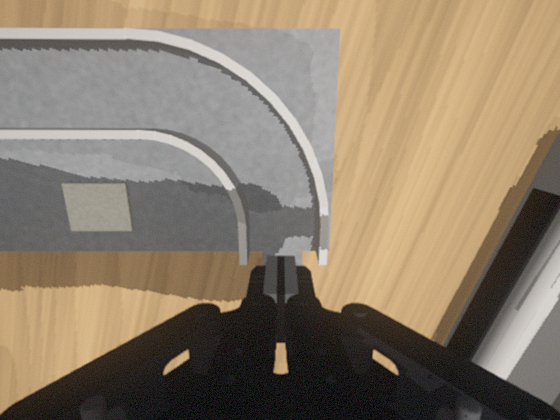

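The ball is in the seat at about local (100,−60), inside the allowed play, and the fingers have backed off. Opening, centring over the seat and looking before going down.

```bash
python3 -m creep '[{"xyz":[-0.35,0.01,0],"turn":0},{"xyz":[-0.68,0.01,0],"turn":0},{"xyz":[-0.68,0.01,0],"turn":0},{"xyz":[-0.68,0.01,0],"turn":0},{"xyz":[-0.68,0.01,0],"turn":0},{"xyz":[-0.68,0.01,0],"turn":0}]' -1; python3 -c "
from loc import *
look('w9')
cv2.imwrite('pics/top9.png',cv2.resize(manip.snapshot('top')[90:190,180:300,::-1],None,fx=4.5,fy=4.5))"
```

```text
time: 11.62
position: [629.9, 99.8, 125.2]
eef_rot: [-3.141, -0.0, 1.865]
ft_force: [0.3, 0.7, 0.9]
gripper_width: 85.3
11.625 local [100.  -59.3] z 125.2 yaw 1.8645 F [0.3 0.7 0.9] w 85.26372167422468
```

View pics/w9.png

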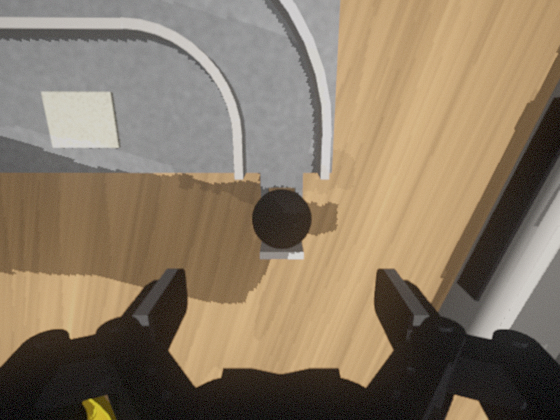

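```bash
python3 -c "
from loc import *
a=np.load('w9.npy');W=cam('wrist',dict(position=a[:3],eef_rot=a[3:]))
m=(cv2.imread('pics/w9.png')[180:260,240:325].max(2)<62).astype(np.uint8)
(u,v),r=cv2.minEnclosingCircle(max(cv2.findContours(cv2.morphologyEx(m,cv2.MORPH_OPEN,np.ones((9,9))),0,2)[0],key=cv2.contourArea));print(u+240,v+180,r)
for z in (34,37):
  b=ray(W,[[u+240,v+180]],z)[0];print(z,Ri.T@(b[:2]-p[:2]))
"
```

```text
281.07654190063477 218.3568572998047 29.422536849975586
34 [ 99.13480068 -62.21892605]
37 [ 99.12605868 -61.22283981]
```

Seen from the wrist, the ball is at local (99.1,−62), which fits the seat's play. Going down to a TCP height of about 12 mm.

```bash
python3 -m creep '[{"xyz":[-0.02,0,0.3],"turn":0},{"xyz":[-0.02,0,0.6],"turn":0},{"xyz":[-0.02,0,0.85],"turn":0},{"xyz":[-0.02,0,1],"turn":0},{"xyz":[-0.02,0,1],"turn":0}]'; python3 -m creep '[{"xyz":[0,0,0.07],"turn":0},{"xyz":[0,0,0.13],"turn":0},{"xyz":[0,0,0.13],"turn":0}]'; python3 -c "
from loc import *
look('w10')"
```

```text
time: 12.35
position: [630.1, 97.3, 24.6]
eef_rot: [-3.14, -0.0, 1.864]
ft_force: [-0.9, 1.1, 0.3]
gripper_width: 85.5
time: 12.72
position: [630.6, 97.2, 12.1]
eef_rot: [-3.141, -0.0, 1.864]
ft_force: [-0.7, -0.5, -0.2]
gripper_width: 85.0
12.725 local [ 99.8 -62. ] z 12.1 yaw 1.8636 F [-0.7 -0.5 -0.2] w 85.04192497360556
```

View pics/w10.png

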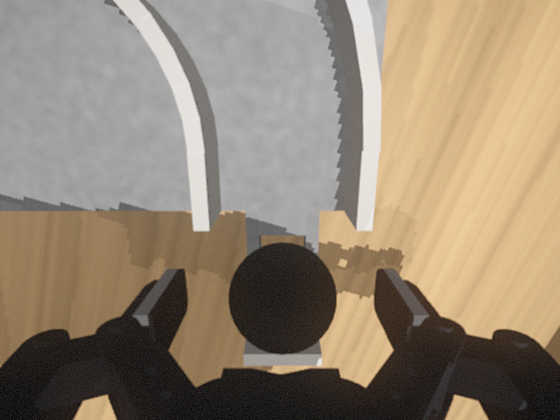

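The ball at (282,298) is centred between the open pads at (165,300) and (400,300). Closing with 30 N.

```bash
python3 -m creep '[{"xyz":[0,0,0],"turn":0},{"xyz":[0,0,0],"turn":0},{"xyz":[0,0,0],"turn":0},{"xyz":[0,0,0],"turn":0},{"xyz":[0,0,0],"turn":0},{"xyz":[0,0,0],"turn":0}]' 1 30
```

```text
time: 13.52
position: [631.2, 97.3, 12.6]
eef_rot: [3.141, 0.0, 1.864]
ft_force: [1.3, -0.2, 2.7]
gripper_width: 44.9
```

```bash
python3 -m creep '[{"xyz":[0,0,-0.1],"turn":0},{"xyz":[0,0,-0.3],"turn":0},{"xyz":[0,0,-0.6],"turn":0},{"xyz":[0,0,-0.9],"turn":0},{"xyz":[0,0,-1],"turn":0},{"xyz":[0,0,-1],"turn":0}]';  python3 -c "
from loc import *
look('w11')"
```

```text
time: 14.28
position: [630.8, 97.2, 112.4]
eef_rot: [3.141, 0.0, 1.864]
ft_force: [0.2, -0.1, -1.1]
gripper_width: 44.3
14.275 local [100.  -62.1] z 112.4 yaw 1.8636 F [ 0.2 -0.1 -1.1] w 44.33008105302097
```

View pics/w11.png

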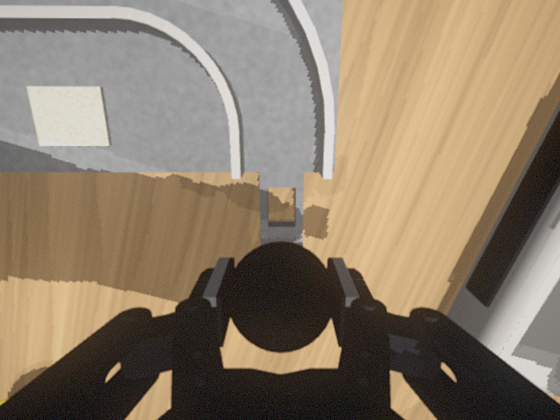

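The ball is held and the slot at (282,205) is empty. Carrying it to the tray, five steps of (−87.5, −45) mm with some extra height.

```bash
python3 -m creep '[{"xyz":[-0.2,-0.1,-0.3],"turn":0},{"xyz":[-0.5,-0.25,-0.5],"turn":0},{"xyz":[-0.87,-0.45,-0.5],"turn":0}]'; python3 -m creep '[{"xyz":[-0.45,-0.23,0],"turn":0},{"xyz":[-0.88,-0.45,0],"turn":0}]'; python3 -m creep '[{"xyz":[-0.45,-0.23,0],"turn":0},{"xyz":[-0.88,-0.45,0],"turn":0}]'; python3 -m creep '[{"xyz":[-0.4,-0.2,0],"turn":0},{"xyz":[-0.75,-0.4,0],"turn":0},{"xyz":[-0.75,-0.4,0],"turn":0},{"xyz":[-0.75,-0.4,0],"turn":0}]';  python3 -c "
from loc import *
look('w12')"
```

```text
time: 14.7
position: [613.0, 0.4, 162.4]
eef_rot: [3.141, 0.0, 1.865]
ft_force: [0.0, 0.2, -0.7]
gripper_width: 44.4
time: 14.95
position: [593.9, -97.5, 160.7]
eef_rot: [-3.14, -0.001, 1.864]
ft_force: [0.3, -0.6, -0.8]
gripper_width: 44.4
time: 15.2
position: [576.2, -194.8, 160.7]
eef_rot: [-3.14, -0.002, 1.863]
ft_force: [0.5, 0.5, -0.9]
gripper_width: 44.1
time: 15.7
position: [560.2, -276.3, 161.0]
eef_rot: [-3.14, -0.002, 1.863]
ft_force: [-0.2, -0.4, -0.9]
gripper_width: 44.5
15.7 local [ -75.7 -399. ] z 161.0 yaw 1.8633 F [-0.2 -0.4 -0.9] w 44.504731595564685
```

View pics/w12.png

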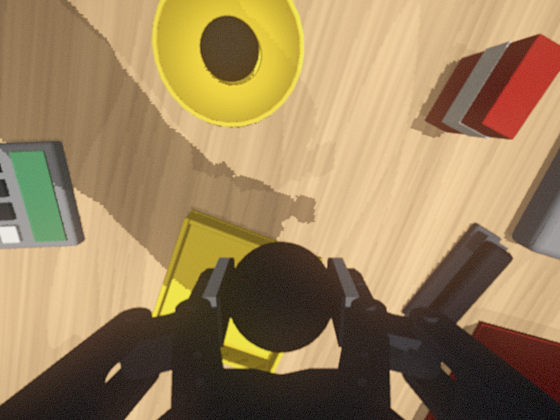

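The tray's far edge shows at (190,215)–(280,240), and the dish is well clear. Moving over the tray centre.

```bash
python3 -m creep '[{"xyz":[-0.45,-0.2,0],"turn":0},{"xyz":[-0.8,-0.4,0.1],"turn":0},{"xyz":[-1,-0.49,0.3],"turn":0},{"xyz":[-1,-0.49,0.5],"turn":0},{"xyz":[-1,-0.49,0.7],"turn":0},{"xyz":[-1,-0.49,0.7],"turn":0}]';  python3 -c "
from loc import *
look('w13')
cv2.imwrite('pics/s13.png',manip.snapshot('scene')[:,:,::-1]);cv2.imwrite('pics/t13.png',manip.snapshot('top')[:,:,::-1])"
```

```text
time: 16.5
position: [541.9, -384.6, 89.7]
eef_rot: [-3.139, -0.004, 1.865]
ft_force: [-0.0, 0.5, -1.5]
gripper_width: 44.3
16.5 local [-124.7 -497.3] z 89.7 yaw 1.8647 F [-0.   0.5 -1.5] w 44.33967860424727
```

View pics/s13.png

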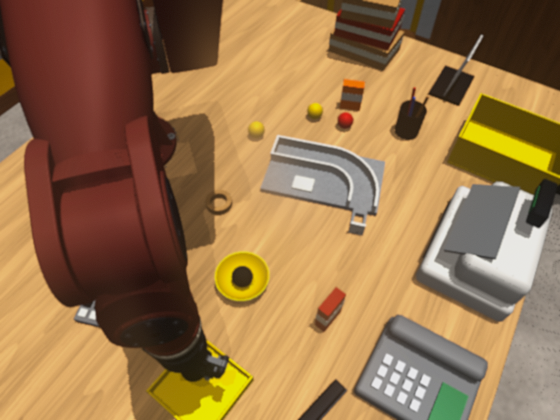

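View pics/w13.png

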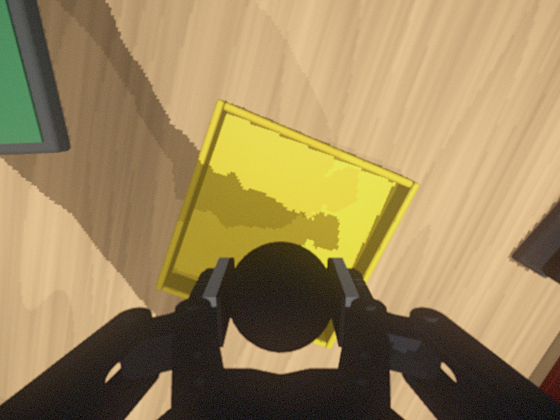

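```bash
python3 -c "
from loc import *
a=np.load('w13.npy');W=cam('wrist',dict(position=a[:3],eef_rot=a[3:]))
w=ray(W,[[222,101],[418,184],[332,346],[160,290]],28);print(w.round(1),w.mean(0),np.linalg.norm(w-np.roll(w,1,0),axis=1))
c=w[:2].mean(0)*0+(w[0]+w[1]+w[2]+w[3])/4;R=Ro.from_euler('xyz',a[3:]).as_matrix();print('tool shift to centre',R.T@(np.r_[c[:2],a[2]]-a[:3]))"
```

```text
[[ 483.  -317.2   28. ]
 [ 617.  -329.8   28. ]
 [ 605.8 -464.8   28. ]
 [ 471.2 -455.4   28. ]] [ 544.26888965 -391.80945231   28.        ] [138.68592334 134.52803387 135.47862853 134.96059256]
tool shift to centre [-7.63502512  0.18545745 -0.03194565]
```

The tray centre from the wrist is (544,−392), against (542,−387) from the top. I'll shift 5 mm and go down.

```bash
python3 -m creep '[{"xyz":[-0.05,0,0.2],"turn":0},{"xyz":[-0.05,0,0.45],"turn":0},{"xyz":[-0.05,0,0.62],"turn":0},{"xyz":[-0.05,0,0.72],"turn":0},{"xyz":[-0.05,0,0.78],"turn":0},{"xyz":[-0.05,0,0.78],"turn":0},{"xyz":[-0.05,0,0.78],"turn":0}]'
```

```text
time: 17.52
position: [544.6, -392.0, 15.0]
eef_rot: [3.141, 0.001, 1.864]
ft_force: [0.2, 0.2, -0.3]
gripper_width: 44.6
```

```bash
python3 -m creep '[{"xyz":[0,0,0.03],"turn":0},{"xyz":[0,0,0.03],"turn":0},{"xyz":[0,0,0.03],"turn":0}]'
```

```text
time: 17.9
position: [544.2, -391.6, 11.4]
eef_rot: [3.142, 0.0, 1.864]
ft_force: [-0.2, -0.0, -1.4]
gripper_width: 44.7
```

```bash
python3 -m creep '[{"xyz":[0,0,0.035],"turn":0},{"xyz":[0,0,0.035],"turn":0},{"xyz":[0,0,0.035],"turn":0}]'; python3 -m creep '[{"xyz":[0,0,0],"turn":0},{"xyz":[0,0,0],"turn":0},{"xyz":[0,0,0],"turn":0},{"xyz":[0,0,0],"turn":0}]' -0.4;  python3 -c "
from loc import *
look('w14')"
```

```text
time: 18.27
position: [544.1, -391.6, 7.7]
eef_rot: [-3.142, -0.0, 1.864]
ft_force: [0.6, 0.0, -0.8]
gripper_width: 44.3
time: 18.77
position: [544.2, -391.6, 7.9]
eef_rot: [3.142, 0.0, 1.864]
ft_force: [-0.9, -0.0, 0.2]
gripper_width: 59.9
18.775 local [-124.5 -504.8] z 7.9 yaw 1.8636 F [-0.9 -0.   0.2] w 59.86545372813138
```

View pics/w14.png

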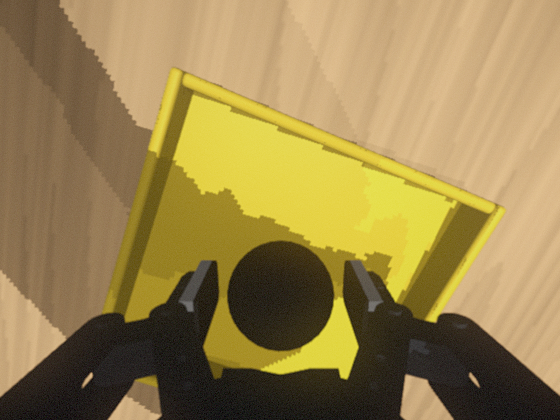

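The ball at (280,296) lies free in the tray, with clear gaps to both fingers. Lifting straight up and checking.

```bash
python3 -m creep '[{"xyz":[0,0,-0.2],"turn":0},{"xyz":[0,0,-0.5],"turn":0},{"xyz":[0,0,-0.9],"turn":0},{"xyz":[0,0,-1],"turn":0},{"xyz":[0,0,-1],"turn":0}]'; python3 -m creep '[{"xyz":[0,0,-0.4],"turn":0},{"xyz":[0,0,-0.8],"turn":0},{"xyz":[0,0,-0.8],"turn":0},{"xyz":[0,0,-0.8],"turn":0},{"xyz":[0,0,-0.8],"turn":0}]'; python3 -c "
from loc import *
look('w15')
cv2.imwrite('pics/s15.png',manip.snapshot('scene')[:,:,::-1])
a=np.load('w15.npy');W=cam('wrist',dict(position=a[:3],eef_rot=a[3:]))
print(proj(W,[544,-392,28]))"
```

```text
time: 19.45
position: [544.4, -391.8, 108.2]
eef_rot: [3.141, 0.001, 1.864]
ft_force: [0.4, -0.7, 0.3]
gripper_width: 60.2
time: 20.08
position: [543.4, -390.9, 185.8]
eef_rot: [-3.14, -0.003, 1.864]
ft_force: [-0.4, -0.4, -0.1]
gripper_width: 59.6
20.075 local [-125.  -503.9] z 185.8 yaw 1.8635 F [-0.4 -0.4 -0.1] w 59.581407182907896
[[282.2624159  195.29438267]]
```

View pics/w15.png

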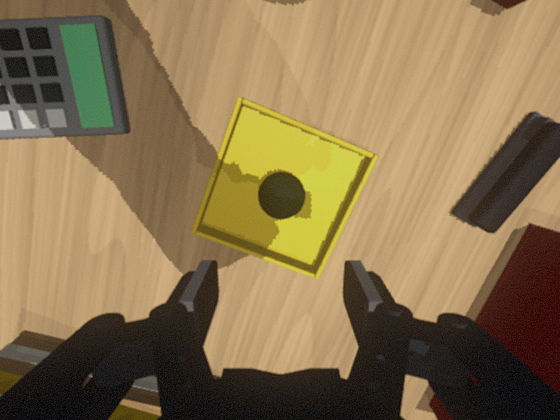

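View pics/s15.png

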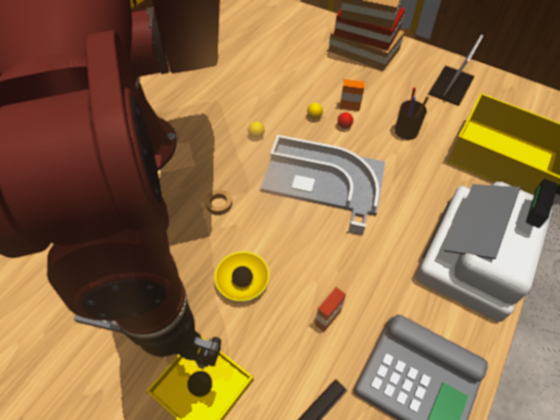

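The ball rests in the tray at (282,195), where its calculated position projects. The track is empty and the stock ball is still in the dish. Handing in.

```bash
python3 -c "
from bench import manip
print(manip.close_job())"
```

```text
the job is handed in; nothing more can be done
None
```

The ball is in the low square tray and the job is handed in, at about 20 s of the 56 s allowed. I pushed it along the track with closed fingers at about 0.06 m/s, without lifting it, until it rested in the seat. Then I gripped it there across the slot (width 44.9 mm), lifted it out, and set it down in the tray.

**Last checks:**
- The wrist and scene pictures show the ball at rest near the tray's centre, with the gripper about 160 mm above it and touching nothing.
- The track and seat are empty, and the stock ball is still in its dish.
- Wrist force readings stayed below about 4 N.

**Disagreements, all within tolerance:**
- The two tray-centre measurements differed by about 5 mm.
- The ball in the seat measured 2–4 mm past its nominal centre, within the 5 mm of play.

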